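# Knock a stamping die out of its block and lock it in the die rack

### The job

The stamping run is over: push the knock-out lever of the grey die block all the way down so that the die rises from its pocket, and put the die away in the one bay of the wooden rack that holds no die, after standing the polish jar that somebody parked there upright on a bare patch of the bench. Lay the die with its stepped end under the bay's sprung latch and press it fully home so that the latch snaps back over the step. Keep the die roughly level, and do not tip over or push about the bottle, glue pot, sanding block and tape measure.

Things in the scene. Friction and masses are not known exactly. Their poses are not given: they have to be found in the camera images.
- die_block: grey cast die block fixed on the left half of the bench: footplate 166 x 100 x 8 mm, body 124 x 84 mm, flat steel top 46 mm above the bench. Origin at the centre of its underside, z up, x along the pocket. The open pocket (93 x 51 mm, 24 mm deep, centred on the origin) holds the die; its floor is a lifter plate worked by the lever.
- die: stamping die: aluminium block with a brass face, 90 (x) x 48 (y) x 24 mm (z), 0.25 to 0.5 kg; origin at the centre of its underside, z up, axes as the block's. Seated, its face is flush with the block's top and cannot be gripped. Raised, it stands level, 16 mm proud, still guided by the pocket: grip it across its 48 mm width, fingertips just above the block's top.
- die_step (a point): middle of the die's step, on its top face, 39 mm from the die's centre in -x and 16 mm above the underside: the die is 24 mm high from x = -33 to +45 mm, but only 16 mm high at its -x end (x = -45 to -33 mm)
- ejector_lever (a joint): knock-out lever of the die block, rad: 0 = up, die seated; 0.32 = fully down on its stop, die raised 16 mm (50 mm per rad). Friction-held: it takes about 7 to 11 N straight down on its pad and stays where it is left, holding the die up.
- lever_pad (a point): centre of the top of the ribbed pad (36 x 32 mm) at the lever's end, 119 mm from the block's centre out of its +y side. Lever up, it is 53 mm above the bench and leans 0.36 rad, outer end high; down on the stop it is 23 mm lower, nearly level, 4 mm farther out. Pivot: parallel to the block's x, 52 mm from its centre in +y, 19 mm above the bench. Press straight down with closed fingers.
- rack_board: die rack: wooden board 170 x 290 x 14 mm on the right half of the bench, carrying three equal steel bays side by side along its y, 88 mm apart; two hold other dies (fixed there), the third has no die, and which one that is varies. Origin at the board's underside, below the middle bay's centre; z up.
- bay_free: the free bay (no die), fixed on the board. Origin on the board's top (14 mm above the bench), below the centre of a stored die; z up, x lengthwise, latch at the -x end. A stored die has the bay's axes and lies on two rests, underside 12 mm above this origin. Guides, flared, to 35 mm high, stand 2.5 mm off its sides at x = +-36 mm (14 mm long, open between for fingers) and 2 to 2.5 mm off its ends.
- latch_free (a joint): sprung latch of the free bay, rad: 0 = shut, grows as it is pushed outward (-x), at most 0.5. A die pushed straight down shoves it open by 0.17 to 0.28 rad with its stepped end, taking 4 to 10 N, and it snaps back to 0 over the step when the die is home. Against the full-height end it cannot shut.
- latch_free_nose (a point): lower edge of the latch's sloping nose (18 mm wide): when shut 30 mm above the bay's origin and 40.5 mm from it in -x, so 2 mm above a stored die's step and reaching 4.5 mm over it. The latch's thumb tab reaches 60 mm above the bay's origin.
- creme_jar: white polish jar with a black lid, round, 52 mm across (lid 49 mm), 58 mm high, 0.08 kg; origin at the centre of its underside. It has been parked upright in the free bay, on the rests (underside 12 mm above the bay's origin). There is bare bench between die block and rack; carton and shoes line the far edge, so keep within 0.66 m of the robot's base axis.
- bench_vice: blue bench vice fixed at the front of the bench, 88 mm high; origin at its base, yaw about -0.53 rad; from the origin it reaches 112 mm in -x, 100 mm in +x and 55 mm either way in y. Leave it alone.
- solvent_bottle: blue solvent bottle with a bent spout, 65 mm wide, 189 mm high, stands behind the die block; origin at the underside; x and y extents +-33 and +-53 mm, the spout above 150 mm reaching out in -y. Leave it alone.
- glue_pot: open metal glue pot, 79 mm across, 76 mm high, stands beside the rack; origin at the centre of the underside. Leave it alone.
- sanding_block: wooden sanding block 71 (x) x 107 (y) x 29 mm lying in front of the die block; origin at the centre of the underside. Leave it alone.
- tape_measure: tape measure 69 (x) x 84 (y) x 30 mm lying near the lever; origin at the underside. Leave it alone.

How it is judged (in metres and radians):
On the way, in this order (a step that is already met when the one before it is completed fails the run):
1. the knock-out lever is pressed down and the die stands raised in its pocket (value of joint ejector_lever above 0.26 rad and z of die in the frame of die_block between 0.034 and 0.044 m and horizontal distance between die and die_block below 0.006 m), for 0.2 s.
2. the die is lifted clear of the die block (z of die in the frame of die_block above 0.06 m), for 0.1 s.
At the end, for the whole second after the job is handed in: The die lies level in the free bay, within 4 mm of its place and 2.5 mm of fully home, stepped end at the latch, latch shut over the step (under 0.06 rad); the jar stands upright on the bench top itself; all at rest and let go (x of die in the frame of bay_free between -0.004 and 0.004 m and y of die in the frame of bay_free between -0.004 and 0.004 m and z of die in the frame of bay_free between 0.009 and 0.0145 m and angle between die's own z axis and vertical below 0.06 rad and x of die_step in the frame of bay_free below -0.033 m and value of joint latch_free below 0.06 rad and linear speed of each of die, creme_jar below 0.01 m/s and height (world z) of creme_jar between -0.005 and 0.006 m and angle between creme_jar's own z axis and vertical below 0.1 rad); the robot touches nothing.
It fails at once if the solvent bottle is pushed more than 25 mm or tipped (distance of solvent_bottle from where it was at the start of the episode above 0.025 m or angle between solvent_bottle's own z axis and vertical above 0.3 rad).
It fails at once if the glue pot is pushed more than 25 mm or tipped (distance of glue_pot from where it was at the start of the episode above 0.025 m or angle between glue_pot's own z axis and vertical above 0.3 rad).
It fails at once if the sanding block is pushed more than 25 mm or tipped (distance of sanding_block from where it was at the start of the episode above 0.025 m or angle between sanding_block's own z axis and vertical above 0.3 rad).
It fails at once if the tape measure is pushed more than 25 mm or tipped (distance of tape_measure from where it was at the start of the episode above 0.025 m or angle between tape_measure's own z axis and vertical above 0.3 rad).
It fails at once if the die is tipped by more than 35 degrees (angle between die's own z axis and vertical above 0.61 rad).
It also fails if it takes over 61 s, if anything falls off the work surface, if the arm or the gripper's body presses on something with over 40 N, if the wrist force passes 120 N, or if a joint passes its speed limit or range.

### The arm

A 6-joint arm with a two-finger parallel gripper is mounted at the origin on a cart in front of the work surface, level with it; the furniture and walls round the work are solid. World frame = base frame: x ahead of the robot, y to its left, z up, the work surface at z = 0. Lengths are in mm, angles in degrees, forces in N, time in s.
With the tool pointing down it reaches from about 300 to 850 mm from the base axis. Payload 4.2 kg.
Tool frame: the origin (TCP) lies midway between the tips of the shut fingers; the grasp point (between the pads) lies 19 mm behind it; z points along the fingers, y is the line along which they close (so a half turn about z gives the same grasp; the last joint's range is limited). The gripper opens to 91 mm and grips with 3 to 60 N. Pads are 32 mm wide; open, the fingers measure 118 mm over their backs; the gripper's body (76 mm by 178 mm) begins 60 mm behind the grasp point.
Start: joints at [-64.343, 18.312, 89.639, -0, 72.044, -1.146], TCP at [259.287, -513.238, 213.976] pointing down, gripper open.
Joint ranges: [-177.97, 177.97], [-48.28, 115.42], [12.27, 149.76], [-77.06, 257.06], [2.81, 150.46], [-146.56, 146.56]. Speed limits (degrees/s): [147.25, 147.25, 180, 180, 180, 180].

### API

Orientations are given as [roll, pitch, yaw] about the fixed x, y, z axes, in that order (R = Rz(yaw) Ry(pitch) Rx(roll)).
In Python, from workcell import env gives the robot as it stands.
- The arm moves only by the shell command python3 drive.py FILE [OPENING] [FORCE], which reads ROWS from the file FILE. ROWS is a JSON list of rows, 1 to 8 of them, each an object with the fields pos (a list: dx, dy, dz in shares of the most that a row can go, 1 being 50 mm), turn_vec (a list: a rotation vector rx, ry, rz in units of 10 degrees); a field left out counts as zero; each row shifts and turns the commanded pose from where the row before left it, along the tool's axes as they then stand; what a row does not reach is not made up. A row lasts 1/10 s, in which the tool goes at most 50 mm and 8.59 degrees, less where a joint would pass 70% of its speed; a pose out of reach is approached as far as the arm can. OPENING is the finger opening in mm, set as the command begins (- or left out keeps the last). The fingers move at their own pace and stop on an object; FORCE is the grip in N (left out, the last holds). Time passes only in rows, so rows that do not move let the fingers close. It prints the time, the measured TCP pose, the force, the opening and the grip force at its end. Input that does not fit is refused with a message, and nothing moves.
- env.state(): the state, without advancing time (a new reading comes with each control period).
- env.grab_frame(name): name is "side" or "top"; returns the picture (480x640x3 uint8, blue, green, red); there is no depth.
- env.camera_model(name): a dict with "fx", "fy", "cx", "cy" (pixels), "T" (4x4, takes a point from camera to world coordinates). Camera axes: x right, y up, looking along -z (the intrinsics and any distortion apply to the point x, -y, -z); pixel columns grow to the right and rows downward; lengths in mm; the calibration is good to about 2 mm. A picture is of the moment at which its call begins. camera_model takes no time and is no camera call.
- env.job_done(): hands the job in; it is judged then, once.
The state is a dict: "time_s": time; "qpos": joint angles; "qvel": joint speeds; "effort": joint torques, N m; "ee_pos": TCP position; "ee_rot": TCP orientation; "force": force on the tool from outside, world axes, zero at the start; "torque": the same for the moment, N m; "gripper_width": finger opening in mm; "gripper_force": force on a finger pad.
Only numpy, scipy, OpenCV 4.12 (cv2) and the standard library are available. Lean on these libraries where they do the work, as an engineer would, in place of code of your own. Each camera call takes 0.05 s, during which the arm holds its last target. There are 200 camera calls.

## Working session

There is one attempt and no reset: what is moved stays moved. The work goes in short steps, Python scripts to look and compute and a shell command to move; the robot and the scene stay as the last step left them, time stands still between calls to the robot, and variables do not carry over. Pictures are saved under pics/ and viewed, at most 10 in all, crops included, and the job is handed in when it is done.

```bash
ls; mkdir -p pics
python3 - <<'E'
from workcell import env
import cv2,numpy as np
for n in("top","side"):
    cv2.imwrite(f"pics/{n}0.png",env.grab_frame(n)); m=env.camera_model(n); print(n,{k:(np.round(v,3).tolist()) if not isinstance(v,str) else v for k,v in m.items()})
s=env.state();print(s)
E
```

```text
drive.py
pics
workcell.py
top {'fx': 472.924, 'fy': 472.924, 'cx': 314.662, 'cy': 248.243, 'T': [[-0.005, 0.994, -0.111, 396.507], [-1.0, -0.006, -0.008, -44.818], [-0.009, 0.111, 0.994, 1104.891], [0.0, 0.0, 0.0, 1.0]]}
side {'fx': 572.531, 'fy': 572.531, 'cx': 324.421, 'cy': 247.259, 'T': [[0.738, -0.293, 0.607, 1316.682], [0.674, 0.285, -0.682, -945.891], [0.027, 0.913, 0.408, 619.691], [0.0, 0.0, 0.0, 1.0]]}
{'time_s': 0.1, 'qpos': array([-6.43430780e+01,  1.83478170e+01,  8.96985248e+01, -3.55538927e-03,
        7.20432716e+01, -1.14601067e+00]), 'qvel': array([-0.05549859, -0.1103566 , -0.17967539, -0.03484104,  0.05402839,
       -0.10896578]), 'effort': array([ 5.05157223e-04, -4.13335562e+01, -2.32510310e+01,  7.28705898e-02,
        4.21651674e-02, -6.64767526e-05]), 'ee_pos': array([ 259.07197361, -512.83490932,  213.2120024 ]), 'ee_rot': array([-1.79910337e+02,  1.58751238e-03,  2.68040327e+01]), 'force': array([0.24980393, 0.17183057, 0.20486907]), 'torque': array([-0.01427071,  0.00175787, -0.02791663]), 'gripper_force': 0.0, 'gripper_width': 91.15005229475291}
```
View pics/top0.png

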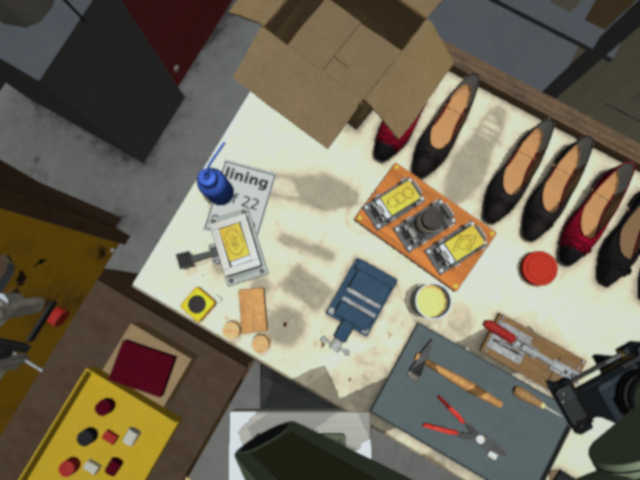

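View pics/side0.png

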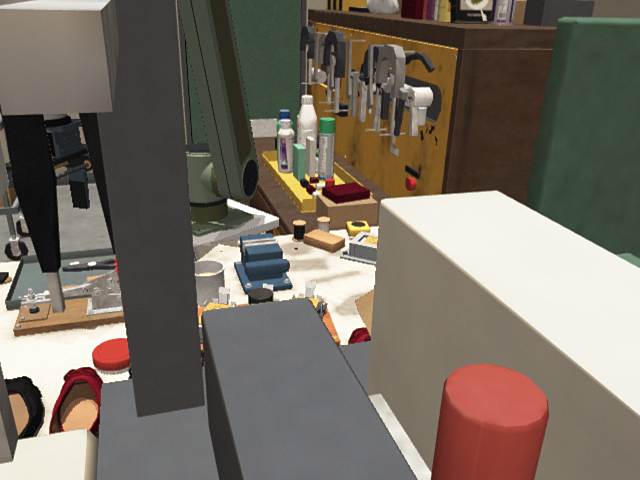

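The top view shows the die block at (237,247), its lever pad at (185,260), and the rack at (425,227) with the jar in the middle bay at (436,215). The bottle is at (213,185), the tape at (198,303), the sander at (253,310), the pot at (430,300) and the vice at (362,300). In the side view the jar lid is at (261,297), and the lever is hidden behind the carton.

Run:
```python
import cv2,numpy as np
t=cv2.imread("pics/top0.png");s=cv2.imread("pics/side0.png")
a=cv2.resize(t[200:300,165:285],None,fx=5,fy=5,interpolation=cv2.INTER_CUBIC)
cv2.imwrite("pics/cA.png",a)
b=cv2.resize(t[155:300,345:505],None,fx=4,fy=4,interpolation=cv2.INTER_CUBIC)
cv2.imwrite("pics/cB.png",b)
c=cv2.resize(s[225:355,190:390],None,fx=4,fy=4,interpolation=cv2.INTER_CUBIC)
cv2.imwrite("pics/cC.png",c)
```

View pics/cA.png

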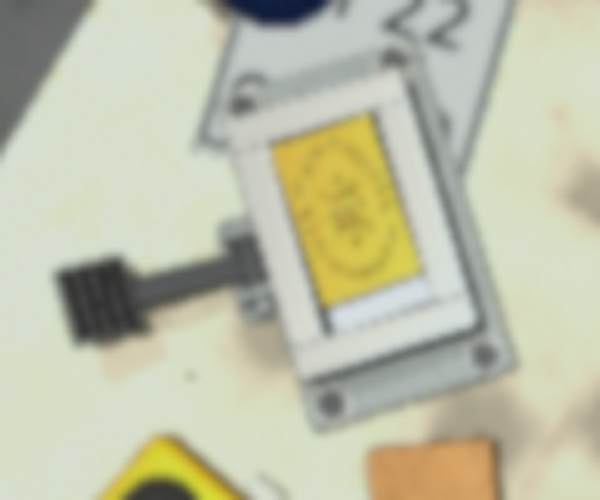

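View pics/cB.png

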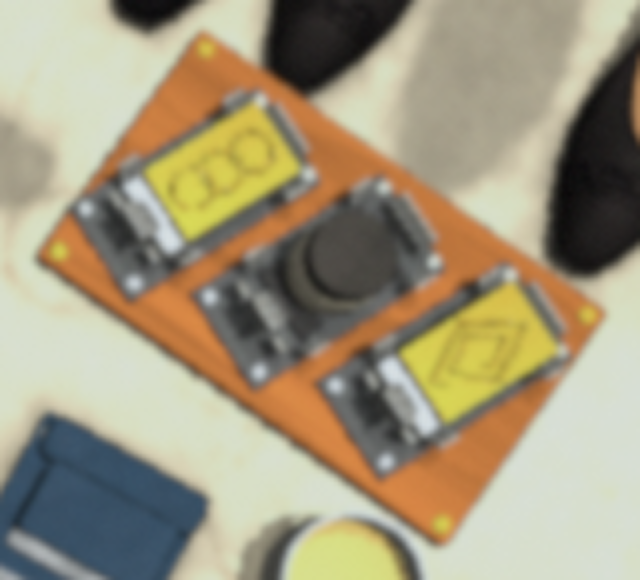

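View pics/cC.png

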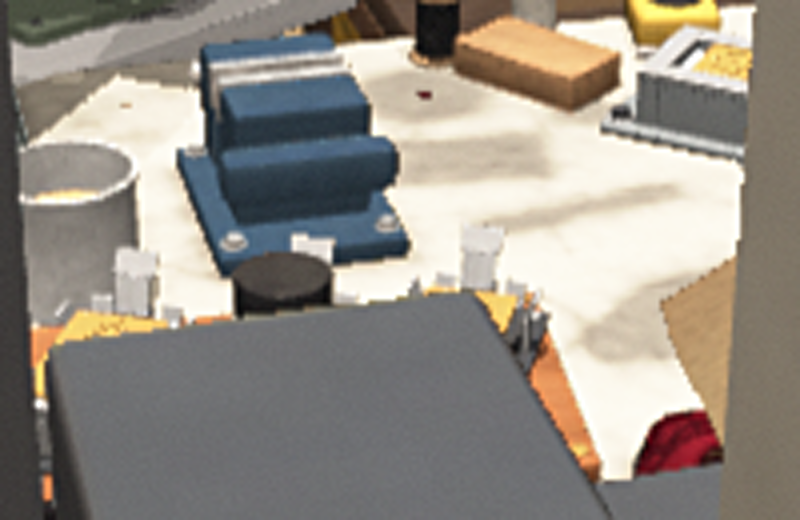

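The die block shows brass with the silver step at its lower (robot-facing) end, crop (375,300), and the lever pad at crop (100,300). The rack shows the jar at crop (350,255) in the middle bay, the latches at the lower-left ends, and the bays raked against the board. The side crop shows the jar lid at (283,270). Next I measure.

```bash
cat > h.py <<'E'
import cv2,numpy as np
from workcell import env
def ray(n,uv):
    m=env.camera_model(n);T=np.array(m["T"]);u,v=uv
    d=T[:3,:3]@np.array([(u-m["cx"])/m["fx"],-(v-m["cy"])/m["fy"],-1.]);return T[:3,3],d
def plane(n,uv,z):
    o,d=ray(n,uv);return o+d*(z-o[2])/d[2]
def tri(a,b):
    o1,d1=ray("top",a);o2,d2=ray("side",b)
    s=np.linalg.lstsq(np.c_[d1,-d2],o2-o1,rcond=None)[0];p,q=o1+d1*s[0],o2+d2*s[1]
    return (p+q)/2,np.linalg.norm(p-q)
def blobs(mask,amin):
    c,_=cv2.findContours(mask,cv2.RETR_EXTERNAL,cv2.CHAIN_APPROX_NONE);return [k for k in c if cv2.contourArea(k)>amin]
def rect(c,n,z):
    P=np.array([plane(n,p,z)[:2] for p in c[:,0]],np.float32);return cv2.minAreaRect(P)
E
python3 - <<'E'
from h import *
np.set_printoptions(precision=1,suppress=True)
t=cv2.imread("pics/top0.png");s=cv2.imread("pics/side0.png")
K=4
def up(im,x0,y0,x1,y1): return cv2.cvtColor(cv2.resize(im[y0:y1,x0:x1],None,fx=K,fy=K,interpolation=cv2.INTER_CUBIC),cv2.COLOR_BGR2HSV)
def full(c,x0,y0): return ((c.astype(float)+.5)/K-.5+[x0,y0])
def rep(name,roi,lo,hi,zs,amin,im=t,cam="top"):
    m=cv2.inRange(up(im,*roi),lo,hi);m=cv2.morphologyEx(m,cv2.MORPH_CLOSE,np.ones((13,13)));m=cv2.morphologyEx(m,cv2.MORPH_OPEN,np.ones((9,9)))
    for c in blobs(m,amin):
        f=full(c,*roi[:2]);r=rect(f,cam,zs);M=cv2.moments(c);cen=full(np.array([M['m10'],M['m01']])/M['m00'],*roi[:2])
        print(name,"px",cen,"rect",np.array(r[0]),np.array(r[1]),round(r[2],1))
Y=((18,120,120),(35,255,255))
rep("die",(215,205,270,285),*Y,46,800)
rep("stored",(345,155,505,275),*Y,50,800)
rep("board",(345,155,505,300),(5,130,120),(35,255,255),14,8000)
rep("lidtop",(405,185,460,245),(0,0,0),(179,90,75),84,500)
rep("lidside",(240,280,280,310),(0,0,0),(179,120,75),84,300,s,"side")
rep("lever",(170,240,235,280),(0,0,0),(179,90,95),53,300)
rep("blocktop",(205,205,270,285),(0,0,195),(25,40,255),46,1500)
rep("bottle",(190,160,240,210),(100,120,40),(130,255,255),0,500)
rep("tape",(175,280,222,325),*Y,30,500)
rep("sand",(232,282,275,340),(5,80,120),(20,255,255),29,500)
rep("vice",(320,250,405,360),(98,80,30),(115,255,255),60,2000)
rep("potin",(405,275,455,325),(22,60,120),(35,255,255),60,500)
for k in [(434.5,217)]: pass
E
```

```text
die px [233.7 241.5] rect [531.4 146.6] [75.9 46.3] 18.2
stored px [464.3 242.3] rect [ 525.5 -372. ] [50.2 77.4] 31.4
stored px [400.3 197.2] rect [ 630.1 -230.8] [50.2 77.1] 31.5Traceback (most recent call last):
  File "<stdin>", line 15, in <module>
  File "<stdin>", line 10, in rep
  File "h.py", line 15, in rect
    P=np.array([plane(n,p,z)[:2] for p in c[:,0]],np.float32);return cv2.minAreaRect(P)
                ~~~~~^^^^^^^
  File "h.py", line 7, in plane
    o,d=ray(n,uv);return o+d*(z-o[2])/d[2]
        ~~~^^^^^^
  File "h.py", line 4, in ray
    m=env.camera_model(n);T=np.array(m["T"]);u,v=uv
ValueError: time passes only in moves, steps and waits
```

```bash
sed -i 's/^def ray/M={k:env.camera_model(k) for k in("top","side")}\ndef ray/; s/m=env.camera_model(n);/m=M[n];/' h.py
cat > meas.py <<'E'
from h import *
np.set_printoptions(precision=1,suppress=True)
K=4
def up(im,x0,y0,x1,y1): return cv2.cvtColor(cv2.resize(im[y0:y1,x0:x1],None,fx=K,fy=K,interpolation=cv2.INTER_CUBIC),cv2.COLOR_BGR2HSV)
def full(c,x0,y0): return ((c.astype(float)+.5)/K-.5+[x0,y0])
def rep(name,im,roi,lo,hi,zs,amin,cam="top"):
    m=cv2.inRange(up(im,*roi),lo,hi);m=cv2.morphologyEx(m,cv2.MORPH_CLOSE,np.ones((13,13)));m=cv2.morphologyEx(m,cv2.MORPH_OPEN,np.ones((9,9)))
    for c in blobs(m,amin):
        f=full(c,*roi[:2]);r=rect(f,cam,zs);M=cv2.moments(c);cen=full(np.array([M['m10'],M['m01']])/M['m00'],*roi[:2])
        print(name,"px",cen,"rect",np.array(r[0]),np.array(r[1]),round(r[2],1))
Y=((18,120,120),(35,255,255))
E
python3 - <<'E'
from meas import *
t=cv2.imread("pics/top0.png");s=cv2.imread("pics/side0.png")
rep("board",t,(345,155,505,300),(5,130,120),(35,255,255),14,8000)
rep("lidtop",t,(405,185,460,245),(0,0,0),(179,90,85),84,500)
rep("lidside",s,(240,280,280,303),(0,0,0),(179,120,75),84,200,"side")
rep("lever",t,(170,240,235,280),(0,0,0),(179,90,95),53,300)
rep("blocktop",t,(205,205,270,285),(0,0,195),(25,40,255),46,1500)
rep("bottle",t,(190,160,240,210),(100,120,40),(130,255,255),120,500)
rep("tape",t,(175,280,222,325),*Y,30,500)
rep("sand",t,(232,282,275,340),(5,80,120),(20,255,255),29,500)
rep("vice",t,(320,250,405,360),(98,80,30),(115,255,255),60,2000)
rep("potin",t,(405,275,455,325),(22,60,120),(35,255,255),60,500)
print("lever pad", plane("top",(165+97/5,200+301/5),53))
for p in [(225,130),(408,68),(482,325),(302,378)]: print("blockcorner",plane("top",(165+p[0]/5-.4,200+p[1]/5-.4),46))
print("jarlid",tri((345+350/4-.4,155+257/4-.4),(190+283/4-.4,225+268/4-.4)))
# lid of the pot, corners of dies as height checks
print("blockcorner side h", tri((165+482/5-.4,200+325/5-.4),(190+670/4-.4,225+37/4-.4)))
E
```

```text
board px [426.8 225.8] rect [ 570.7 -292.8] [285.1 169.9] 53.5
lidtop px [408.4 237.3] rect [ 532.5 -238.6] [37.1 15.4] 22.1
lidtop px [429.  221.3] rect [ 565.5 -283.9] [60.6 94.4] 33.1
lidside px [259.8 299.2] rect [ 595.4 -314.9] [46.7 29. ] 45.1
lidside px [247.3 292. ] rect [ 558.2 -315.4] [ 9.2 13.8] 49.2
lidside px [276.1 288.4] rect [ 586.9 -265.4] [12.3 16.4] 47.1
lever px [192.9 258. ] rect [495.5 226.8] [33.5 87.7] 12.3
bottle px [214.5 185.6] rect [643.  175.7] [88.9 57.6] 44.9
tape px [197.8 304. ] rect [391.1 229.5] [59.1 62. ] 49.4
sand px [251.7 313.5] rect [370.  109.6] [117.9  85.4] 0.8
vice px [360.6 297. ] rect [ 391.9 -129.1] [ 99.5 173.9] 59.5
potin px [431.6 300.7] rect [ 395.9 -291.7] [68.2 65.1] 35.5
lever pad [488.9 255.4  53. ]
blockcorner [568. 202.  46.]
blockcorner [596.  119.2  46. ]
blockcorner [478.6  84.6  46. ]
blockcorner [455.2 165.3  46. ]
jarlid (array([ 573.3, -294. ,   82.4]), np.float64(1.419344649442037))
blockcorner side h (array([486.1,  90.4,  64.6]), np.float64(23.886264660419563))
```

Run:
```python
from meas import *
t=cv2.imread("pics/top0.png")
S=[]
roi=(345,155,505,300);h=up(t,*roi)
for c in [(206,48),(589,314),(441,523),(59,251)]:
    w=h[c[1]-12:c[1]+13,c[0]-12:c[0]+13].astype(float); wt=np.clip(w[...,0]-18,0,8)*((w[...,1]>100)); yy,xx=np.mgrid[-12:13,-12:13]
    p=np.array(c)+[ (wt*xx).sum()/wt.sum(),(wt*yy).sum()/wt.sum()]; P=plane("top",full(p,345,155),15);S.append(P);print("screw",p,P)
print("mean",np.mean(S,0), [np.linalg.norm(S[i]-S[(i+1)%4]) for i in range(4)])
for lo in[(22,120,120),(24,140,150),(20,90,120),(18,160,170)]:
    rep("stored",t,(345,155,505,275),lo,(35,255,255),50,800)
    rep("die",t,(215,205,270,285),lo,(35,255,255),46,800)
# profile along bay x and y through brass of stored dies at z=50, centre 88mm each side of the middle
g=cv2.GaussianBlur(t,(0,0),.5).astype(np.float32)
m=M["top"];Ti=np.linalg.inv(np.array(m["T"]))
def pix(P):
    q=Ti@np.r_[P,1];return m["cx"]+m["fx"]*q[0]/-q[2], m["cy"]-m["fy"]*q[1]/-q[2]
ex=np.array([np.cos(np.radians(-58.5)),np.sin(np.radians(-58.5)),0]);ey=np.array([-ex[1],ex[0],0])
for c in[(522.4,-366.9,50),(627,-225.7,50)]:
  for d,name,off in((ex,"x",ey),(ey,"y",ex)):
    r=np.arange(-56,57,2.) ;acc=0
    for o in(-14,-7,0,7,14):
        px=np.array([pix(np.array(c)+d*k+off*o) for k in r],np.float32); acc=acc+cv2.remap(g,px[:,0][None],px[:,1][None],1)[0]/5
    print(name,[f"{int(k)}:{int(a[2]-a[0])}/{int(a[1])}" for k,a in zip(r,acc) if abs(k)>18])
```

```text
screw [205.7  48.6] [ 710.6 -229.1   15. ]
screw [587.1 314.8] [ 550.5 -446.    15. ]
screw [441.4 524.2] [ 429.8 -357.1   15. ]
screw [ 58.4 251.1] [ 590.  -140.3   15. ]
mean [ 570.2 -293.1   15. ] [np.float64(269.63721394141334), np.float64(149.85179238210267), np.float64(269.5808109697597), np.float64(149.74388443450403)]
stored px [464.3 242.3] rect [ 525.5 -372. ] [50.2 77.4] 31.4
stored px [400.3 197.2] rect [ 630.1 -230.8] [50.2 77.1] 31.5
die px [233.7 241.5] rect [531.4 146.6] [75.9 46.3] 18.2
stored px [464.3 242.2] rect [ 525.6 -371.8] [48.  75.5] 30.9
stored px [400.2 197.2] rect [ 630.  -230.8] [47.9 74.9] 32.2
die px [234.1 241.8] rect [531.5 146.6] [74.2 45. ] 18.3
stored px [464.5 242.3] rect [ 525.8 -372.5] [51.  79.9] 31.6
stored px [400.3 197.2] rect [ 629.9 -231. ] [51.4 79.1] 32.2
die px [233.8 241.5] rect [531.5 146.6] [77.6 48.1] 18.5
stored px [468.6 238.2] rect [ 529.7 -376.5] [42.7 58.4] 28.9
stored px [404.1 191.3] rect [ 643.7 -234.8] [53.3 38.2] 89.6
die px [232.6 240.9] rect [531.9 147.1] [71.2 41.6] 18.0
x ['-56:1/77', '-54:1/97', '-52:1/117', '-50:1/1
[... 1361 characters left out ...]
:127/185', '34:125/181', '36:126/183', '38:128/187', '40:126/188', '42:111/179', '44:79/155', '46:43/129', '48:19/114', '50:16/119', '52:29/132', '54:54/137', '56:86/130']
y ['-56:0/84', '-54:4/92', '-52:17/102', '-50:42/112', '-48:75/119', '-46:106/121', '-44:124/121', '-42:129/120', '-40:123/117', '-38:100/111', '-36:62/105', '-34:25/101', '-32:6/98', '-30:2/96', '-28:12/100', '-26:40/121', '-24:78/157', '-22:109/188', '-20:125/204', '20:125/192', '22:102/175', '24:66/147', '26:38/121', '28:42/109', '30:73/109', '32:106/115', '34:127/121', '36:134/123', '38:135/124', '40:136/124', '42:135/124', '44:135/124', '46:135/124', '48:134/123', '50:129/123', '52:121/126', '54:107/132', '56:90/143']
```

```bash
cat > d.py <<'E'
import sys,numpy as np
from workcell import env
from scipy.spatial.transform import Rotation as R
s=env.state();r=R.from_euler("xyz",s["ee_rot"],degrees=True)
x,y,z,yaw=map(float,sys.argv[1:5])
rz=R.from_euler("xyz",[180,0,yaw],degrees=True)
print("tool delta",np.round(r.inv().apply(np.array([x,y,z])-s["ee_pos"]),1),"rotvec",np.round((r.inv()*rz).as_rotvec(degrees=True),2),"t",s["time_s"],"delta after turning",np.round(rz.inv().apply(np.array([x,y,z])-s["ee_pos"]),1))
E
python3 d.py 574 -295 214 121.5
```

```text
tool delta [379.3 -52.4  -0.7] rotvec [-7.00e-02 -7.00e-02 -9.47e+01] t 0.1 delta after turning [ 21.2 382.3  -0.8]
```

The rows are not in the units I measure in: shifts go in shares of 50 mm and turns go in units of 10 degrees. I convert before sending: -8 mm is -0.16, 45 mm is 0.9.

```bash
echo '[{"pos": [0.5,0,0]},{"pos": [0.9,-0.1,0]},{"pos": [0.9,-0.1,0]},{"pos": [0.9,-0.16,0]},{"pos": [0.9,-0.16,0]},{"pos": [0.9,-0.16,0]},{"pos": [0.9,-0.16,0]},{"pos": [0.9,-0.16,0]}]' > next.json && python3 drive.py next.json 72; echo '[{"pos": [0.5,0,0]},{"pos": [0.3,0,0],"turn_vec": [0,0,-0.5]},{"turn_vec": [0,0,-0.8]},{"turn_vec": [0,0,-0.8]},{"turn_vec": [0,0,-0.8]},{"turn_vec": [0,0,-0.8]},{"turn_vec": [0,0,-0.8]},{"turn_vec": [0,0,-0.8]}]' > next.json && python3 drive.py next.json; echo '[{"turn_vec": [0,0,-0.8]},{"turn_vec": [0,0,-0.8]},{"turn_vec": [0,0,-0.8]},{"turn_vec": [0,0,-0.8]},{"turn_vec": [0,0,-0.8]},{"turn_vec": [0,0,-0.16]},{}]' > next.json && python3 drive.py next.json; python3 d.py 574 -295 54 121.5
```

```text
time_s: 0.9
ee_pos: [541.3, -313.8, 213.5]
ee_rot: [-180.0, 0.0, 26.8]
force: [-0.6, 0.5, -0.4]
gripper_width: 72.0
gripper_force: 0.0
time_s: 1.7
ee_pos: [575.7, -297.1, 213.3]
ee_rot: [-179.9, -0.0, 80.1]
force: [-0.3, -0.1, -0.4]
gripper_width: 71.9
gripper_force: 0.0
time_s: 2.4
ee_pos: [575.7, -297.2, 213.6]
ee_rot: [-180.0, -0.0, 121.3]
force: [-0.2, 0.1, -0.5]
gripper_width: 71.9
gripper_force: 0.0
tool delta [  2.7  -0.3 159.6] rotvec [-0.02 -0.03 -0.21] t 2.4 delta after turning [  2.8  -0.3 159.6]
```

To row units: 30 mm is 0.6, 25 mm is 0.5.

```bash
echo '[{"pos": [0.05,0,0.5]},{"pos": [0,0,0.6]},{"pos": [0,0,0.6]},{"pos": [0,0,0.6]},{"pos": [0,0,0.5]},{"pos": [0,0,0.3]},{"pos": [0,0,0.09]},{}]' > next.json && python3 drive.py next.json 72; echo '[{},{},{},{},{},{}]' > next.json && python3 drive.py next.json 40 12
```

```text
time_s: 3.2
ee_pos: [574.4, -295.0, 54.0]
ee_rot: [-180.0, -0.1, 121.3]
force: [0.3, -0.1, 0.0]
gripper_width: 72.2
gripper_force: 0.0
time_s: 3.8
ee_pos: [575.2, -295.4, 55.5]
ee_rot: [179.9, 0.1, 121.4]
force: [-0.3, 0.4, 5.1]
gripper_width: 51.2
gripper_force: 12.0
```

```bash
echo '[{"pos": [0,0,-0.16]},{"pos": [0,0,-0.3]},{"pos": [0,0,-0.5]},{"pos": [0,0,-0.5]},{"pos": [0,0,-0.3]},{}]' > next.json && python3 drive.py next.json; python3 d.py 520 -10 142 121.3;  python3 - <<'E'
from h import *
cv2.imwrite("pics/top1.png",env.grab_frame("top"))
E
```

```text
time_s: 4.4
ee_pos: [575.7, -295.7, 144.9]
ee_rot: [179.9, 0.2, 121.4]
force: [1.0, 0.3, -0.3]
gripper_width: 51.4
gripper_force: 12.0
tool delta [272.9 101.3   2.1] rotvec [0.13 0.23 0.1 ] t 4.4 delta after turning [273.1 100.8   2.9]
```

To row units: 37 mm is 0.74, 35 mm is 0.7.

```bash
echo '[{"pos": [0.3,0.1,0]},{"pos": [0.6,0.24,0]},{"pos": [0.74,0.28,0]},{"pos": [0.74,0.28,0]},{"pos": [0.74,0.28,0]},{"pos": [0.74,0.28,0]},{"pos": [0.7,0.26,0]},{"pos": [0.6,0.2,0]}]' > next.json && python3 drive.py next.json; echo '[{"pos": [0.3,0.1,0]},{"turn_vec": [0,0,-0.5]},{"turn_vec": [0,0,-0.8]},{"turn_vec": [0,0,-0.8]},{"turn_vec": [0,0,-0.8]},{"turn_vec": [0,0,-0.8]},{"turn_vec": [0,0,-0.8]},{"turn_vec": [0,0,-0.8]}]' > next.json && python3 drive.py next.json; echo '[{"turn_vec": [0,0,-0.8]},{"turn_vec": [0,0,-0.8]},{"turn_vec": [0,0,-0.5]},{"turn_vec": [0,0,-0.1]},{}]' > next.json && python3 drive.py next.json; python3 d.py 520 -10 33 197
```

```text
time_s: 5.25
ee_pos: [519.7, -22.2, 141.0]
ee_rot: [-179.8, -0.2, 121.4]
force: [0.3, 0.6, -1.1]
gripper_width: 51.8
gripper_force: 12.0
time_s: 6.05
ee_pos: [517.7, -9.6, 141.5]
ee_rot: [-180.0, -0.1, 174.7]
force: [-1.1, -0.1, -0.8]
gripper_width: 51.4
gripper_force: 12.0
time_s: 6.55
ee_pos: [518.1, -9.6, 141.9]
ee_rot: [180.0, -0.1, -163.7]
force: [0.3, 0.3, -0.4]
gripper_width: 51.4
gripper_force: 12.0
tool delta [ -1.9  -1.  108.9] rotvec [ 0.01 -0.07 -0.68] t 6.55 delta after turning [ -1.7  -1.  108.9]
```

```bash
echo '[{"pos": [0,0,0.4]},{"pos": [0,0,0.6]},{"pos": [0,0,0.6]},{"pos": [0,0,0.38]},{"pos": [0,0,0.14]},{"pos": [0,0,0.04]},{}]' > next.json && python3 drive.py next.json; echo '[{"pos": [0,0,0.03]},{"pos": [0,0,0.03]},{"pos": [0,0,0.02]},{}]' > next.json && python3 drive.py next.json
```

```text
time_s: 7.25
ee_pos: [519.1, -9.5, 34.9]
ee_rot: [-180.0, 0.1, -163.6]
force: [-0.2, 0.2, -0.2]
gripper_width: 51.4
gripper_force: 12.0
time_s: 7.65
ee_pos: [518.6, -9.5, 30.6]
ee_rot: [-180.0, 0.0, -163.6]
force: [-0.6, 0.3, -0.8]
gripper_width: 51.6
gripper_force: 12.0
```

```bash
echo '[{},{},{},{}]' > next.json && python3 drive.py next.json 80; echo '[{"pos": [0,0,-0.2]},{"pos": [0,0,-0.5]},{"pos": [0,0,-0.8]},{"pos": [0,0,-0.8]},{"pos": [0,0,-0.4]},{}]' > next.json && python3 drive.py next.json; python3 d.py 488.5 256 142 198.2
```

```text
time_s: 8.05
ee_pos: [518.7, -9.5, 30.5]
ee_rot: [-180.0, 0.0, -163.6]
force: [0.4, -0.1, 0.0]
gripper_width: 78.9
gripper_force: 0.0
time_s: 8.65
ee_pos: [520.8, -9.6, 169.5]
ee_rot: [-179.8, 0.5, -163.6]
force: [1.1, -0.1, -0.3]
gripper_width: 80.0
gripper_force: 0.0
tool delta [-43.8 264.   27.2] rotvec [-0.17  0.45 -1.8 ] t 8.65 delta after turning [-52.3 262.4  27.5]
```

To row units: 35 mm is 0.7, 27 mm is 0.54, -1.8 degrees is -0.18.

```bash
echo '[{"pos": [-0.1,0.5,0],"turn_vec": [0,0,-0.18]},{"pos": [-0.12,0.7,0]},{"pos": [-0.14,0.7,0]},{"pos": [-0.14,0.7,0]},{"pos": [-0.14,0.7,0]},{"pos": [-0.14,0.7,0]},{"pos": [-0.14,0.7,0]},{"pos": [-0.12,0.54,0]}]' > next.json && python3 drive.py next.json 0 20; python3 d.py 487.5 258 65 198.2;python3 - <<'E'
from meas import *
t=env.grab_frame("top");cv2.imwrite("pics/top2.png",t)
u=np.round((np.array([318.,195])))
# jar expected near world (519,-10): find pixel
m=M["top"];q=np.linalg.inv(np.array(m["T"]))@[519,-9.5,58,1];print("expected px",m["cx"]-m["fx"]*q[0]/q[2],m["cy"]+m["fy"]*q[1]/q[2])
x,y=int(m["cx"]-m["fx"]*q[0]/q[2]),int(m["cy"]+m["fy"]*q[1]/q[2])
rep("jar",t,(x-25,y-25,x+25,y+25),(0,0,0),(179,255,85),58,500)
cv2.imwrite("pics/c1.png",cv2.resize(t[150:300,160:360],None,fx=4,fy=4,interpolation=2))
E
```

```text
time_s: 9.45
ee_pos: [485.7, 257.3, 164.3]
ee_rot: [-180.0, -0.1, -161.7]
force: [1.0, -0.6, 0.1]
gripper_width: 18.9
gripper_force: 0.0
tool delta [-2.1  0.1 99.3] rotvec [-0.01 -0.12  0.06] t 9.45 delta after turning [-1.9  0.1 99.3]
expected px 302.6595768401987 245.84575627510728
jar px [302.1 247.1] rect [516.2  -8. ] [44.1 46. ] 89.7
```

View pics/c1.png

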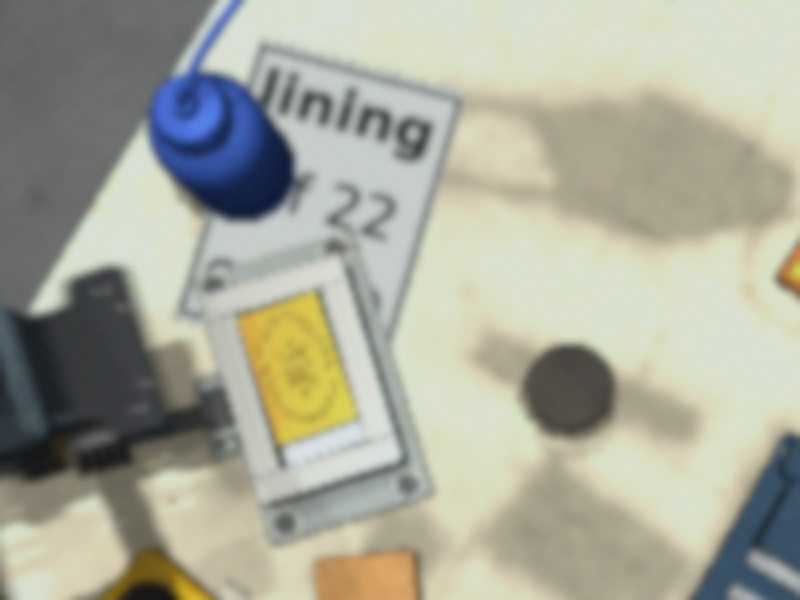

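The view shows the jar upright on bare bench at crop (568,390), with the gripper over the pad at crop (80,380). Comparing the jar's image position with the TCP puts the camera bias at about (-2.4,+1.5) mm, which I will correct for. Next is the lever.

```bash
python3 d.py 489.5 257 70 198.2; echo '[{"pos": [-0.06,-0.02,0.4]},{"pos": [0,0,0.6]},{"pos": [0,0,0.6]},{"pos": [0,0,0.3]},{"pos": [0,0,0.1]},{"pos": [0,0,0.1]},{"pos": [0,0,0.1]}]' > next.json && python3 drive.py next.json  0 20; echo '[{"pos": [0,0,0.1]},{"pos": [0,0,0.1]},{"pos": [0,0,0.1]},{"pos": [0,0,0.1]},{"pos": [0,0,0.08]},{"pos": [0,0,0.04]}]' > next.json && python3 drive.py next.json
```

```text
tool delta [-2.4 -5.2 94.3] rotvec [ 0.18 -0.04  0.13] t 9.5 delta after turning [-2.4 -4.9 94.3]
time_s: 10.2
ee_pos: [490.6, 255.8, 55.7]
ee_rot: [180.0, 0.1, -161.8]
force: [0.2, 0.8, 2.5]
gripper_width: 0.1
gripper_force: 1.3
time_s: 10.8
ee_pos: [491.7, 258.2, 31.8]
ee_rot: [179.8, 0.3, -161.9]
force: [-3.2, 5.1, 9.3]
gripper_width: 0.8
gripper_force: 4.6
```

To row units: 3 mm is 0.06.

```bash
echo '[{"pos": [0,0,0.06]},{"pos": [0,0,0.06]},{}]' > next.json && python3 drive.py next.json; echo '[{"pos": [0,0,0.06]},{},{}]' > next.json && python3 drive.py next.json
```

```text
time_s: 11.1
ee_pos: [491.9, 258.4, 30.3]
ee_rot: [179.8, 0.4, -161.9]
force: [-10.6, 0.8, 38.2]
gripper_width: 0.1
gripper_force: 19.3
time_s: 11.4
ee_pos: [492.0, 258.5, 30.0]
ee_rot: [179.8, 0.5, -161.9]
force: [-13.8, -0.2, 56.4]
gripper_width: 0.6
gripper_force: 28.2
```

Hard on the stop (the height stays at 30 mm while the force climbs). I raise the tool, look, and measure the raised die.

To row units: -40 mm is -0.8, -25 mm is -0.5.

```bash
echo '[{"pos": [0,0,-0.3]},{"pos": [0,0,-0.5]},{"pos": [0,0,-0.8]},{"pos": [0,0,-0.8]},{"pos": [0,0,-0.3]},{}]' > next.json && python3 drive.py next.json 72
python3 - <<'E'
from meas import *
t=env.grab_frame("top");cv2.imwrite("pics/top3.png",t)
for z in(46,62): rep("die z%d"%z,t,(210,200,270,285),*Y,z,800)
E
python3 d.py 527.5 142.8 142 198.2
```

```text
time_s: 12.0
ee_pos: [492.0, 256.6, 159.0]
ee_rot: [179.9, 0.5, -161.8]
force: [0.2, 0.1, 0.1]
gripper_width: 45.7
gripper_force: 0.0
die z46 px [232.8 240.6] rect [533.5 148.6] [75.7 47.9] 19.1
die z62 px [232.8 240.6] rect [531.4 145.7] [74.5 47.1] 19.1
tool delta [   0.5 -119.    14.7] rotvec [0.02 0.2  0.  ] t 12.05 delta after turning [   0.4 -119.    14.8]
```

```bash
python3 d.py 528 142.5 49.5 198.2; echo '[{"pos": [0,-0.4,0]},{"pos": [0,-0.7,0]},{"pos": [0,-0.7,0]},{"pos": [0,-0.4,0]},{"pos": [0,-0.18,0]},{}]' > next.json && python3 drive.py next.json 72; python3 d.py 528 142.5 49.5 198.2
```

```text
tool delta [   0.4 -119.5  107.2] rotvec [0.02 0.2  0.  ] t 12.05 delta after turning [   0.  -119.5  107.3]
time_s: 12.65
ee_pos: [526.9, 141.8, 154.2]
ee_rot: [180.0, -0.1, -161.9]
force: [0.3, 0.1, -0.3]
gripper_width: 72.2
gripper_force: 0.0
tool delta [ -1.5   0.2 104.7] rotvec [ 0.01 -0.13 -0.1 ] t 12.65 delta after turning [ -1.3   0.3 104.7]
```

To row units: 30 mm is 0.6, 20 mm is 0.4.

```bash
echo '[{"pos": [-0.02,0,0.4]},{"pos": [0,0,0.6]},{"pos": [0,0,0.6]},{"pos": [0,0,0.3]},{"pos": [0,0,0.12]},{"pos": [0,0,0.06]},{}]' > next.json && python3 drive.py next.json 72; echo '[{},{},{},{},{},{}]' > next.json && python3 drive.py next.json 40 12;  python3 d.py 528 142.5 49.5 198.2
```

```text
time_s: 13.35
ee_pos: [528.4, 143.6, 51.7]
ee_rot: [180.0, 0.0, -161.8]
force: [-0.1, 0.4, -0.2]
gripper_width: 72.2
gripper_force: 0.0
time_s: 13.95
ee_pos: [528.7, 143.5, 52.0]
ee_rot: [180.0, 0.1, -161.8]
force: [0.2, 2.9, 4.2]
gripper_width: 48.1
gripper_force: 12.0
tool delta [ 0.9 -0.7  2.5] rotvec [ 0.03  0.08 -0.04] t 13.95 delta after turning [ 0.9 -0.7  2.5]
```

To row units: 2.3 mm is 0.046, 1 mm is 0.02.

```bash
echo '[{},{},{"pos": [0,0.02,0.046]},{}]' > next.json && python3 drive.py next.json 60; echo '[{},{},{},{},{},{}]' > next.json && python3 drive.py next.json 40 40
```

```text
time_s: 14.35
ee_pos: [527.4, 143.7, 48.5]
ee_rot: [-180.0, -0.1, -161.8]
force: [-0.1, 0.6, -0.5]
gripper_width: 59.9
gripper_force: 0.0
time_s: 14.95
ee_pos: [527.9, 143.8, 49.0]
ee_rot: [-180.0, -0.0, -161.8]
force: [0.8, -0.2, -1.8]
gripper_width: 47.5
gripper_force: 40.0
```

To row units: -15 mm is -0.3, -10 mm is -0.2.

```bash
echo '[{"pos": [0,0,-0.1]},{"pos": [0,0,-0.2]},{"pos": [0,0,-0.4]},{"pos": [0,0,-0.6]},{"pos": [0,0,-0.6]},{"pos": [0,0,-0.3]},{}]' > next.json && python3 drive.py next.json; python3 d.py 576.9 -297.7 160 121.5
```

```text
time_s: 15.65
ee_pos: [529.4, 144.4, 162.3]
ee_rot: [-180.0, 0.4, -161.8]
force: [-0.1, 0.1, -2.7]
gripper_width: 47.6
gripper_force: 40.0
tool delta [  93.  -434.8    2. ] rotvec [ 0.21  0.31 76.7 ] t 15.65 delta after turning [-401.8 -190.5    2.3]
```

The rows are not in the units I measure in: shifts go in shares of 50 mm and turns go in units of 10 degrees. I convert before sending: -38 mm is -0.76, -30 mm is -0.6.

```bash
echo '[{"pos": [0.06,-0.3,0]},{"pos": [0.12,-0.6,0]},{"pos": [0.16,-0.76,0]},{"pos": [0.16,-0.76,0]},{"pos": [0.16,-0.76,0]},{"pos": [0.16,-0.76,0]},{"pos": [0.16,-0.76,0]},{"pos": [0.16,-0.76,0]}]' > next.json && python3 drive.py next.json; echo '[{"pos": [0.16,-0.76,0]},{"pos": [0.16,-0.76,0]},{"pos": [0.16,-0.7,0]},{"pos": [0.12,-0.5,0]},{"pos": [0.08,-0.3,0]},{"turn_vec": [0,0,0.5]},{"turn_vec": [0,0,0.8]},{"turn_vec": [0,0,0.8]}]' > next.json && python3 drive.py next.json; echo '[{"turn_vec": [0,0,0.8]},{"turn_vec": [0,0,0.8]},{"turn_vec": [0,0,0.8]},{"turn_vec": [0,0,0.8]},{"turn_vec": [0,0,0.8]},{"turn_vec": [0,0,0.8]},{"turn_vec": [0,0,0.5]},{}]' > next.json && python3 drive.py next.json;  python3 d.py 576.9 -297.7 75 121.5
```

```text
time_s: 16.45
ee_pos: [557.6, -135.4, 157.5]
ee_rot: [179.9, -0.2, -161.8]
force: [0.2, 0.1, -2.7]
gripper_width: 47.4
gripper_force: 40.0
time_s: 17.25
ee_pos: [572.8, -287.0, 157.8]
ee_rot: [179.9, -0.2, 176.9]
force: [-0.8, -0.3, -3.0]
gripper_width: 47.7
gripper_force: 40.0
time_s: 18.05
ee_pos: [573.0, -286.8, 158.1]
ee_rot: [-179.9, -0.1, 124.2]
force: [-0.1, -0.0, -4.2]
gripper_width: 47.4
gripper_force: 40.0
tool delta [-11.4  -2.9  83.1] rotvec [-0.07 -0.13  2.74] t 18.05 delta after turning [-11.4  -2.4  83.1]
```

To row units: 25 mm is 0.5, 20 mm is 0.4, 2.7 degrees is 0.27.

```bash
echo '[{"pos": [-0.228,-0.058,0.3]},{"pos": [0,0,0.5],"turn_vec": [0,0,0.27]},{"pos": [0,0,0.4]},{"pos": [0,0,0.16]},{},{}]' > next.json && python3 drive.py next.json; python3 d.py 576.9 -297.7 75 121.5
python3 - <<'E'
from h import *
t=env.grab_frame("top");s=env.grab_frame("side");cv2.imwrite("pics/top4.png",t);cv2.imwrite("pics/side4.png",s)
cv2.imwrite("pics/c2.png",np.hstack([cv2.resize(t[165:275,380:480],(400,440),interpolation=2),cv2.resize(s[225:335,205:305],(400,440),interpolation=2)]))
E
```

```text
time_s: 18.65
ee_pos: [578.4, -298.9, 91.4]
ee_rot: [180.0, 0.1, 121.5]
force: [-0.5, 0.6, -3.0]
gripper_width: 47.5
gripper_force: 40.0
tool delta [ 1.8 -0.7 16.4] rotvec [0.02 0.05 0.03] t 18.65 delta after turning [ 1.8 -0.7 16.4]
```

View pics/c2.png

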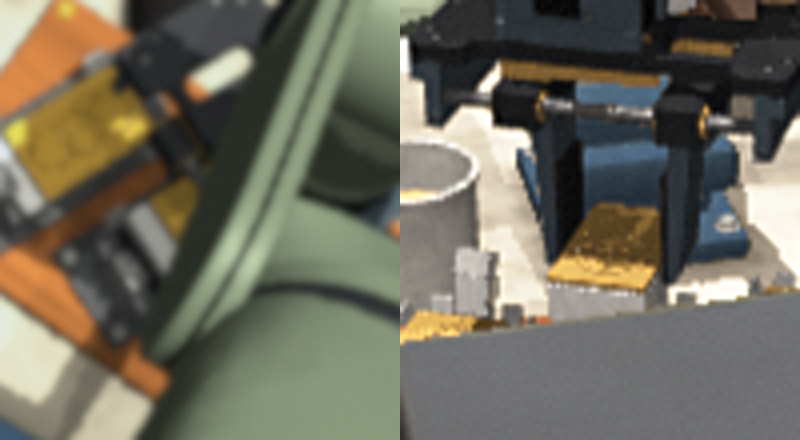

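The top crop shows the held die's step end at (150,230) behind the arm, with the latch just below it. The side crop shows the die level at (605,245). I compare it with the bay in the camera's own frame, where the bias cancels.

```bash
echo '[{"pos": [0.036,-0.014,0]},{},{}]' > next.json && python3 drive.py next.json
python3 - <<'E'
from h import *
t=env.grab_frame("top");cv2.imwrite("pics/top5.png",t)
s=env.state();print(s["ee_pos"],s["ee_rot"])
m=M["top"];Ti=np.linalg.inv(np.array(m["T"]))
def pix(P):
    q=Ti@np.r_[P,1];return np.array([m["cx"]-m["fx"]*q[0]/q[2], m["cy"]+m["fy"]*q[1]/q[2]])
a=np.radians(-58.5);ex=np.array([np.cos(a),np.sin(a)]);ey=np.array([-ex[1],ex[0]]);K=10;x0,y0=405,205
im=cv2.resize(t[y0:y0+55,x0:x0+50],None,fx=K,fy=K,interpolation=2)
zu=s["ee_pos"][2]-11
def P(x,y,h): return (pix(np.r_[np.array([574.7,-296.3])+ex*x+ey*y,zu+h])-[x0,y0]+.5)*K
for col,pts in(((0,0,255),[(-10,24,24),(-33,24,24),(-33,-24,24)]),((255,0,0),[(-33,24,16),(-45,24,16),(-45,-24,16)])):
    cv2.polylines(im,[np.int32([P(*p) for p in pts])],False,col,1)
cv2.imwrite("pics/c3.png",im)
E
```

```text
time_s: 19.05
ee_pos: [576.5, -297.2, 91.7]
ee_rot: [180.0, 0.0, 121.5]
force: [-1.4, -0.2, -2.1]
gripper_width: 47.8
gripper_force: 40.0
[ 576.4749434  -297.18149519   91.5615957 ] [1.79982417e+02 3.82962828e-02 1.21511713e+02]
```

View pics/c3.png

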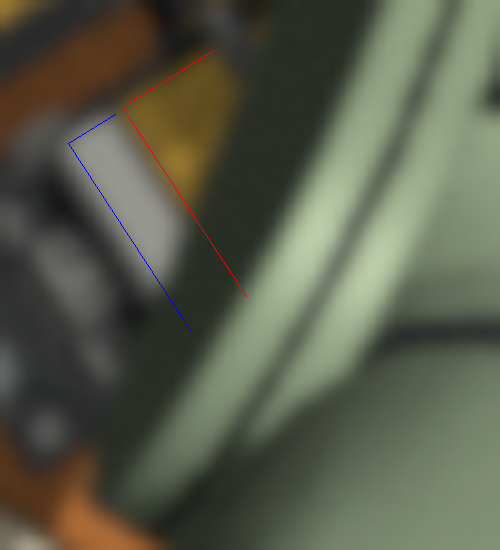

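The overlay shows the held die's brass/step edges matching the bay-aligned prediction (corner at (122,107)) within about 0.5 px, about 1 mm. I lower it straight down.

To row units: 12 mm is 0.24, 10 mm is 0.2.

```bash
echo '[{"pos": [0,0,0.24]},{"pos": [0,0,0.2]},{"pos": [0,0,0.12]},{"pos": [0,0,0.06]},{}]' > next.json && python3 drive.py next.json - 55;  echo '[{"pos": [0,0,0.04]},{"pos": [0,0,0.04]},{"pos": [0,0,0.04]},{"pos": [0,0,0.04]},{}]' > next.json && python3 drive.py next.json; python3 d.py 576.5 -297.2 37 121.5
```

```text
time_s: 19.6
ee_pos: [576.9, -297.9, 59.9]
ee_rot: [180.0, 0.1, 121.5]
force: [1.8, -3.3, -2.5]
gripper_width: 47.4
gripper_force: 55.0
time_s: 20.1
ee_pos: [576.6, -297.3, 51.7]
ee_rot: [180.0, 0.0, 121.5]
force: [3.0, -2.8, -2.1]
gripper_width: 47.4
gripper_force: 55.0
tool delta [ 0.1  0.  14.7] rotvec [0.01 0.03 0.  ] t 20.1 delta after turning [ 0.1  0.  14.7]
```

To row units: 2 mm is 0.04.

```bash
echo '[{"pos": [0,0,0.04]},{"pos": [0,0,0.04]},{"pos": [0,0,0.04]},{"pos": [0,0,0.04]},{}]' > next.json && python3 drive.py next.json;  echo '[{"pos": [0,0,0.04]},{"pos": [0,0,0.04]},{"pos": [0,0,0.04]},{}]' > next.json && python3 drive.py next.json; python3 d.py 576.5 -297.2 37 121.5
```

```text
time_s: 20.6
ee_pos: [576.2, -297.1, 43.7]
ee_rot: [-180.0, -0.0, 121.5]
force: [3.0, -4.3, -2.4]
gripper_width: 47.5
gripper_force: 55.0
time_s: 21.0
ee_pos: [575.9, -296.7, 37.5]
ee_rot: [-180.0, -0.1, 121.5]
force: [2.4, -2.4, -2.9]
gripper_width: 47.5
gripper_force: 55.0
tool delta [-0.8  0.3  0.5] rotvec [-0.04 -0.08  0.01] t 21.0 delta after turning [-0.8  0.3  0.5]
```

To row units: 1 mm is 0.02.

```bash
echo '[{"pos": [0,0,0.02]},{"pos": [0,0,0.02]},{}]' > next.json && python3 drive.py next.json;  echo '[{"pos": [0,0,0.02]},{"pos": [0,0,0.02]},{}]' > next.json && python3 drive.py next.json; echo '[{"pos": [0,0,0.02]},{"pos": [0,0,0.02]},{}]' > next.json && python3 drive.py next.json
```

```text
time_s: 21.3
ee_pos: [575.9, -296.7, 37.0]
ee_rot: [-180.0, -0.1, 121.5]
force: [-0.3, -1.1, 5.0]
gripper_width: 47.2
gripper_force: 55.0
time_s: 21.6
ee_pos: [575.9, -296.7, 37.0]
ee_rot: [-180.0, -0.0, 121.5]
force: [-3.8, 0.9, 15.2]
gripper_width: 47.2
gripper_force: 55.0
time_s: 21.9
ee_pos: [575.9, -296.8, 37.0]
ee_rot: [180.0, 0.0, 121.5]
force: [-7.2, 2.1, 24.5]
gripper_width: 47.4
gripper_force: 55.0
```

It is home at z=37, and the latch's lateral push has vanished. I release, back off and look.

```bash
echo '[{"pos": [0,0,-0.04]},{"pos": [0,0,-0.04]},{},{}]' > next.json && python3 drive.py next.json 66; echo '[{"pos": [0,0,-0.2]},{"pos": [0,0,-0.4]},{"pos": [0,0,-0.6]},{"pos": [0,0,-0.8]},{"pos": [0,0,-0.8]},{"pos": [0,0,-0.6]}]' > next.json && python3 drive.py next.json ; python3 d.py 400 -297 200 121.5; echo '[{"pos": [0.2,-0.3,0]},{"pos": [0.4,-0.7,0]},{"pos": [0.4,-0.8,0]},{"pos": [0.4,-0.8,0]},{"pos": [0.4,-0.8,0]},{"pos": [0.4,-0.8,0]},{"pos": [0.2,-0.4,0]},{}]' > next.json && python3 drive.py next.json
python3 - <<'E'
from meas import *
t=env.grab_frame("top");s=env.grab_frame("side");cv2.imwrite("pics/top6.png",t)
cv2.imwrite("pics/c4.png",np.hstack([cv2.resize(t[155:265,380:480],(400,440),interpolation=2),cv2.resize(s[245:325,225:305],(440,440),interpolation=2)[:,:390]]))
rep("stored",t,(345,155,505,275),*Y,50,800)
rep("jar",t,(278,221,328,271),(0,0,0),(179,255,85),58,500)
E
```

```text
time_s: 22.3
ee_pos: [575.9, -296.7, 35.4]
ee_rot: [-180.0, -0.1, 121.5]
force: [-0.0, -0.2, 0.2]
gripper_width: 65.9
gripper_force: 0.0
time_s: 22.9
ee_pos: [576.9, -297.4, 209.5]
ee_rot: [179.9, 0.2, 121.5]
force: [0.4, 0.1, -0.4]
gripper_width: 65.8
gripper_force: 0.0
tool delta [  92.7 -150.6    9. ] rotvec [ 0.09  0.15 -0.  ] t 22.9 delta after turning [  92.7 -150.6    9.5]
time_s: 23.7
ee_pos: [315.1, -314.7, 206.8]
ee_rot: [-180.0, -0.0, 121.3]
force: [-0.1, 0.1, -0.1]
gripper_width: 65.8
gripper_force: 0.0
stored px [464.3 242.3] rect [ 525.6 -372. ] [50.5 77.4] 31.5
stored px [431.2 219.8] rect [ 577.3 -299.1] [49.9 76.9] 31.6
stored px [400.2 197.2] rect [ 630.1 -230.8] [50.5 76.9] 31.9
jar px [302.2 247.2] rect [516.2  -8.3] [43.5 44.9] 89.6
```

View pics/c4.png

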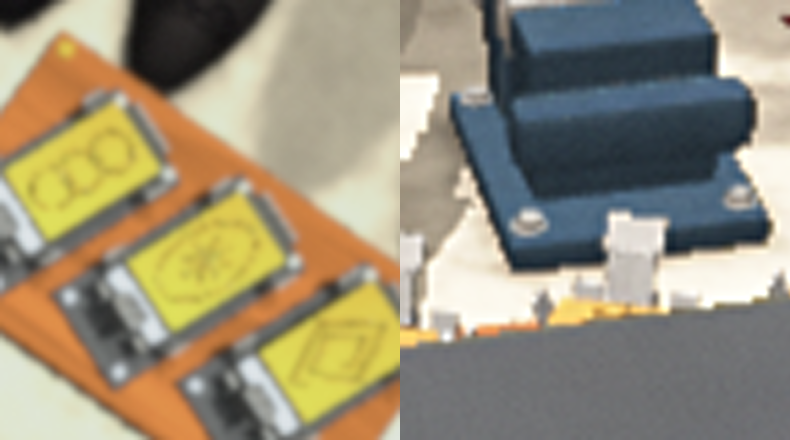

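The die lies in the middle bay like its neighbours. As a last check I compare its latch position with theirs.

Run:
```python
from h import *
t=cv2.imread("pics/top6.png");K=4
b=cv2.resize(t[155:300,345:505],None,fx=K,fy=K,interpolation=2)
# latches in this crop: bay1 ~(140,212), bay2 ~(265,300), bay3 ~(405,405)
def f(p,q):
    T=b[p[1]-26:p[1]+27,p[0]-26:p[0]+27];S=b[q[1]-46:q[1]+47,q[0]-46:q[0]+47]
    r=cv2.matchTemplate(S,T,cv2.TM_CCOEFF_NORMED);_,v,_,l=cv2.minMaxLoc(r);return np.array(q)-46+np.array(l)+26-p,round(v,3)
print("latch 1->2",f((140,212),(264,301)),"3->2",f((402,405),(268,301)),"1->3",f((140,212),(398,405)))
```

```text
latch 1->2 (array([126,  92]), 0.959) 3->2 (array([-131,  -90]), 0.98) 1->3 (array([256, 181]), 0.976)
```

```bash
python3 -c "
from workcell import env
print(env.job_done())"
```

```text
the job is handed in; nothing more can be done
None
```

I raised the die with the lever, moved the polish jar to stand upright on bare bench, and pressed the die home in the middle bay; the last picture shows the latch shut like its neighbours, and I handed the job in at about 24 s (no verdict was shown).

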